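# Push a card deck through the tote's self-closing flap

## Robot

A 6-joint arm with a two-finger parallel gripper is mounted at the origin on the work surface. World frame = base frame: x ahead of the robot, y to its left, z up, the work surface at z = 0. Lengths are in mm, angles in rad, forces in N, time in s.
With the tool pointing down it reaches from about 400 to 825 mm from the base axis. Payload 7 kg.
Tool frame: the origin (TCP) lies at the very end of the fingers, on their centre line; the grasp point (between the pads) lies 19 mm behind it; z points along the fingers, y is the line along which they close (so a half turn about z gives the same grasp; the last joint's range is limited). The gripper opens to 88 mm and grips with 3 to 60 N. Pads are 19 mm wide; open, the fingers measure 130 mm over their backs; the gripper's body (78 mm by 193 mm) begins 47 mm behind the grasp point.
Start: joints at [1.488, 0.359, 0.012, 0, -1.224, -0.288], TCP at [244.601, 629.099, 226.561] pointing down, gripper open.
Joint ranges: [-3.07, 3.07], [-1.43, 2.12], [-1.02, 1.25], [-3.03, 1.67], [-3.05, -0], [-3.03, 3.03]. Speed limits (rad/s): [2.39, 2.39, 3.01, 3.14, 3.14, 3.14].

## Interface

Orientations are given as a unit quaternion [x, y, z, w].
In Python, from plant import bot gives the robot as it stands. Calls block until the motion is done:
- bot.move_ptp(position, orientation): joint-space move of the TCP to a pose.
- bot.line_to(position, velocity=150, ori=None): straight line of the TCP; ori=None keeps the orientation; velocity is the mean speed in mm/s.
- bot.move_joints(angles): joint-space move.
- bot.move_gripper(opening, force=None): finger opening in mm; force is the grip in N (None keeps the last); returns when the fingers have stopped.
- bot.pause(seconds).
- bot.solve_ik(position, orientation): joint angles nearest the present ones, or None.
- bot.read_state(): the state.
- bot.camera(name): name is "scene" or "top"; returns the picture (384x512x3 uint8, red, green, blue); there is no depth.
- bot.get_calibration(name): a dict with "fx", "fy", "cx", "cy" (pixels), "view" (4x4, takes a point from world to camera coordinates). Camera axes: x right, y up, looking along -z (the intrinsics and any distortion apply to the point x, -y, -z); pixel columns grow to the right and rows downward; lengths in mm; the calibration is good to about 2 mm. A picture is of the moment at which its call begins. get_calibration takes no time and is no camera call.
A pose or a line that the arm cannot do raises bot.Unreachable and nothing moves.
- bot.close_job(): hands the job in; it is judged then, once.
The state is a dict: "t": time; "joint_pos": joint angles; "qvel": joint speeds; "tau": joint torques, N m; "tcp_pos": TCP position; "eef_rot": TCP orientation; "contact_force": force on the tool from outside, world axes, zero at the start; "moment": the same for the moment, N m; "width": finger opening in mm; "finger_force": force on a finger pad.
Only numpy, scipy, OpenCV 4.12 (cv2) and the standard library are available. Lean on these libraries where they do the work, as an engineer would, in place of code of your own. Each camera call takes 0.05 s, during which the arm holds its last target. There are 200 camera calls.

## Task

Put the small boxed card deck away into the stock tote through its self-closing flap, without picking it up: push the flap open with one finger and, while that finger keeps it open, push the deck along the porch and through the doorway with the other finger until it drops inside. Do not pinch, squeeze or lift the deck, do not let the flap and the deck press on each other, and leave the other things where they are. At the end let the flap swing fully shut again.

Things in the scene. Friction and masses are not known exactly. Their poses are not given: they have to be found in the camera images.
- tote: Fixed clear-plastic tote with a blue lid, and before its doorway a grey porch to slide things on. Origin: on the table, under the middle of the porch channel, in the doorway plane. Own +x: the push direction, porch to tote; z up. All sizes marked 'tote frame' are in this frame, mm.
- porch (a point): Middle of the porch channel, on the porch's top. Tote frame: porch top z 90, x -220 to 0, y -70 to 120; it ends at x = 4 in a drop of 85 to the tote's floor. Two rails, 6 high, 5 thick, inner faces at y = -23 and +23, x -216 to -8, keep the deck straight. Axes as the tote's.
- doorway (a point): Middle of the channel at the doorway, at porch-top height (z 90). Tote frame: the doorway lies in the plane x = 0, from y = -44 to y = 87, open at the top (no lintel), between jambs that rise to z 135.
- throat (a point): Centre of the throat behind the doorway, at rim height. Tote frame: the throat is open from above over x 4 to 130, y -65 to 115; its side rims rise to z 141. From x 130 to 284 the lid covers the tote, top at z 141.
- flap (a joint): Flap angle (rad): 0 shut, in the doorway plane; up to 1.5 swung inward (tote +x). Upright hinge at tote frame x 0, y 85; white panel 124 wide, 4 thick, z 94 to 133, from the hinge to y = -41. Spring-closed: 0.2 N m at the hinge to start it, 0.33 at 1.3 rad (5 to 8 N at 40 mm from the hinge). Let go, it swings shut.
- flap_edge (a point): Middle of the flap's free edge, 126 mm from the hinge axis; it moves with the flap.
- deck: The card deck to put away: a closed cardboard box lying flat in the porch channel, 44 mm along its own x (about the push direction), 38 mm wide along its own y, 32 mm high, about 70 g. Origin: centre of its underside.
- tape: Bystander: roll of clear tape lying on the tote's lid, 84 mm across, 24 high. Origin: centre of its underside.
- stamp: Bystander: wooden hand stamp standing on the porch beside the channel near the outer corner, 26 mm across, 42 high. Origin: centre of its underside.
- bottle: Bystander: water bottle standing on the table beside the tote, 64 mm across, 190 high. Origin: centre of its underside.
- pencup: Bystander: empty black pen cup on the table beside the porch, 72 mm across, 85 high. Origin: centre of its underside.
- book_low: Bystander: book lying on the table beside the tote, opposite the hinge, 150 x 105 x 22 mm. Origin: centre of its underside.
- book_top: Bystander: smaller book lying on the first one, 130 x 95 x 18 mm. Origin: centre of its underside.
- carton_tall: Bystander: upright carton on the table before the outer end of the porch, 60 x 75 x 110 mm. Origin: centre of its underside.

How it is judged (in metres and radians):
On the way, in this order (a step that is already met when the one before it is completed fails the run):
1. a finger has pushed the flap open (over 0.25 rad) while the deck is still wholly on the porch (value of joint flap above 0.25 rad and contact force between the fingers and flap above 0.5 N and x of deck in the frame of tote below -0.018 m), for 0.1 s.
2. a finger holds the flap open (over 0.4 rad) while a finger pushes the deck through the doorway (its middle less than 15 mm short of it) (value of joint flap above 0.4 rad and contact force between the fingers and flap above 0.5 N and contact force between the fingers and deck above 0.03 N and x of deck in the frame of tote above -0.015 m and height (world z) of deck above 0.07 m).
At the end, for the whole second after the job is handed in: The deck rests inside the tote, below the porch (its underside's centre under 75 mm above the table), the flap is shut (under 0.06 rad), and every bystander is within 30 mm of where it stood (x of deck in the frame of tote between 0 and 0.28 m and y of deck in the frame of tote between -0.07 and 0.12 m and height (world z) of deck below 0.075 m and linear speed of deck below 0.03 m/s and value of joint flap below 0.06 rad and distance of each of tape, stamp, bottle, pencup, book_low, book_top, carton_tall from where it was at the start of the episode below 0.03 m); the robot touches nothing.
It fails at once if the deck is lifted (over 40 mm off the porch) (height (world z) of deck above 0.13 m).
It fails at once if the deck is pinched, squeezed or rammed (over 15 N from the fingers) (contact force between the fingers and deck above 15 N).
It fails at once if the deck and the flap press on each other (over 0.8 N) (contact force between deck and flap above 0.8 N).
It fails at once if a bystander is disturbed (moved over 30 mm) (distance of any of tape, stamp, bottle, pencup, book_low, book_top, carton_tall from where it was at the start of the episode above 0.03 m).
It also fails if it takes over 48 s, if anything falls off the work surface, if the arm or the gripper's body presses on something with over 40 N, if the wrist force passes 120 N, or if a joint passes its speed limit or range.

## Working session

There is one attempt and no reset: what is moved stays moved. The work goes in short steps, each a Python script; the robot and the scene stay as the last script left them, time stands still between calls to the robot, and variables do not carry over. Pictures are saved under pics/ and viewed, at most 10 in all, crops included, and the job is handed in when it is done.

```bash
ls; mkdir -p pics
python3 - <<'E'
from plant import bot
import cv2
for n in("scene","top"):
    cv2.imwrite(f"pics/{n}0.png",bot.camera(n)[:,:,::-1]); c=bot.get_calibration(n); print(n,c)
s=bot.read_state(); print(s)
E
```

```text
pics
scene {'fx': 498.2799078634598, 'fy': 498.2799078634598, 'cx': 265.77524865450255, 'cy': 190.61932394995407, 'view': array([[-8.50176466e-01,  5.26488476e-01,  3.14011328e-03,
         5.05337745e+02],
       [-2.84814943e-01, -4.64920501e-01,  8.38289554e-01,
         6.13962103e+01],
       [ 4.42809693e-01,  7.11799700e-01,  5.45216254e-01,
        -1.35795341e+03],
       [ 0.00000000e+00,  0.00000000e+00,  0.00000000e+00,
         1.00000000e+00]])}
top {'fx': 498.0156015561468, 'fy': 498.0156015561468, 'cx': 249.13863328268783, 'cy': 197.15883252233309, 'view': array([[-1.83488412e-02, -9.99698366e-01, -1.63247093e-02,
        -7.15744756e+00],
       [ 9.86442928e-01, -2.07637785e-02,  1.62785797e-01,
        -5.86209384e+02],
       [-1.63075658e-01, -1.31164632e-02,  9.86526375e-01,
        -1.21801769e+03],
       [ 0.00000000e+00,  0.00000000e+00,  0.00000000e+00,
         1.00000000e+00]])}
{'t': 0.1, 'joint_pos': array([ 1.48809184e+00,  3.59333492e-01,  1.11685292e-02, -3.17353448e-04,
       -1.22412783e+00, -2.88109109e-01]), 'qvel': array([-0.00107574, -0.00123596,  0.00138911, -0.00024358,  0.00139123,
        0.00088213]), 'tau': array([-1.35535091e-03, -5.84164846e+01,  2.93754673e+01,  7.01555371e+00,
        1.01751310e-02, -4.63480603e-05]), 'tcp_pos': array([244.46017067, 628.70458748, 225.71086927]), 'eef_rot': array([ 9.82851093e-01, -1.84399420e-01, -7.17002122e-05,  7.59586653e-04]), 'contact_force': array([-0.2539897 ,  0.04482483,  0.10200007]), 'moment': array([-0.03386961,  0.01136674,  0.05411085]), 'finger_force': 0.0, 'width': 87.76655301230666}
```

View pics/scene0.png

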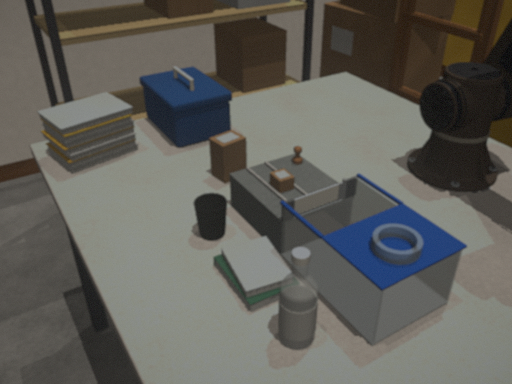

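View pics/top0.png

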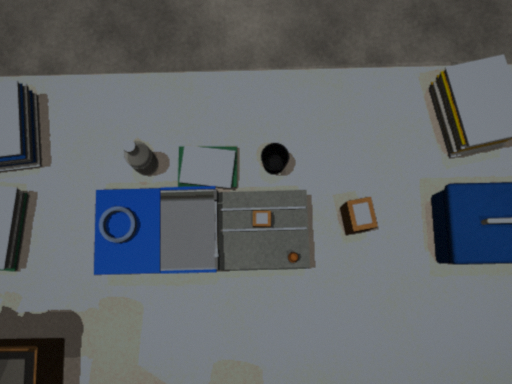

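The top view shows the porch at about u 218–313, v 190–270, with the deck at (262,219), the rails at v≈209 and 230, and the flap at u≈218. The push direction is image-left, which is world +y. The stamp is at (293,257) and the tape is on the lid at (118,225). The scene view shows the deck at (282,180). I'll zoom in on both.

Run:
```python
import cv2,numpy as np
t=cv2.imread("pics/top0.png")[180:285,85:325]; s=cv2.imread("pics/scene0.png")[140:230,220:400]
f=lambda a:cv2.convertScaleAbs(cv2.resize(a,None,fx=3,fy=3,interpolation=cv2.INTER_CUBIC),alpha=1.5)
c=np.zeros((585,720,3),np.uint8); c[:315]=f(t); c[315:,:540]=f(s); cv2.imwrite("pics/z.png",c)
```

```text
(no output)
```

View pics/z.png

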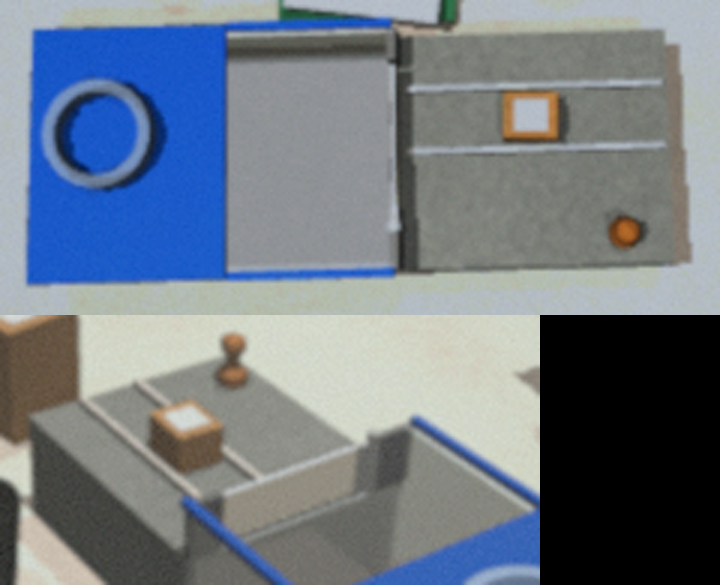

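The zoom shows these features:
- **Rails:** in the top crop, their ends are at (412,91)–(661,82) and (413,152)–(665,145).
- **Deck label:** at (531,115).
- **Flap:** its top edge runs from (390,60) to (395,228).
- **Scene crop:** the rails run (85,402)–(203,497) and (138,383)–(260,478), with the label at (187,415).

Next I'll triangulate these.

```bash
cat > h.py <<'E'
import numpy as np,cv2
from plant import bot
def ray(n,uv):
    c=bot.get_calibration(n); V=c["view"]; R=V[:3,:3]
    d=R.T@np.array([(uv[0]-c["cx"])/c["fx"],-(uv[1]-c["cy"])/c["fy"],-1.])
    return -R.T@V[:3,3], d/np.linalg.norm(d)
def plane(n,uv,z):
    o,d=ray(n,uv); return o+d*(z-o[2])/d[2]
def tri(a,b):
    A=np.zeros((3,3));y=np.zeros(3);rs=[ray("top",a),ray("scene",b)]
    for o,d in rs: P=np.eye(3)-np.outer(d,d);A+=P;y+=P@o
    p=np.linalg.solve(A,y); return p,max(np.linalg.norm(np.cross(p-o,d)) for o,d in rs)
E
python3 - <<'E'
from h import *
np.set_printoptions(precision=1,suppress=True)
T=lambda x,y:((x+.5)/3-.5+85,(y+.5)/3-.5+180)
S=lambda x,y:((x+.5)/3-.5+220,(y-315+.5)/3-.5+140)
pts=dict(up_out=((661,82),(85,402)),lo_out=((665,145),(138,383)),up_in=((412,91),(203,497)),lo_in=((413,152),(260,478)),label=((531,115),(187,415)))
for k,(a,b) in pts.items():
    p,e=tri(T(*a),S(*b)); print(k,p,"res %.1f"%e, "top-plane",plane("top",T(*a),122 if k=="label" else 96))
print("flap top",plane("top",T(390,60),133),plane("top",T(395,228),133))
# masks in the top picture: orange deck and its white label; bright rails
im=cv2.imread("pics/top0.png"); hsv=cv2.cvtColor(im,cv2.COLOR_BGR2HSV)
m=cv2.inRange(hsv,(5,110,60),(22,255,255)); m[:205]=0;m[235:]=0;m[:,:240]=0;m[:,280:]=0
c=max(cv2.findContours(m,0,2)[0],key=cv2.contourArea); r=cv2.minAreaRect(c); print("deck rect",r,plane("top",r[0],122))
g=cv2.cvtColor(im,cv2.COLOR_BGR2GRAY).astype(float)
for lo,hi in((203,213),(225,235)):
    us=[u for u in range(226,304) if not 250<u<274]; vs=[]
    for u in us:
        w=np.clip(g[lo:hi,u]-np.median(g[lo:hi,u])-10,0,None); vs.append((w@np.arange(lo,hi))/max(w.sum(),1e-6))
    us=np.array(us);vs=np.array(vs);k=vs>lo; k&=abs(vs-np.median(vs))<3
    q=np.polyfit(us[k],vs[k],1); print("rail",[plane("top",(u,np.polyval(q,u)),96) for u in(225,303)])
E
```

```text
up_out [ 550.4 -154.3   90.3] res 1.6 top-plane [ 550.9 -154.7   96. ]
lo_out [ 499.4 -156.    91.2] res 0.9 top-plane [ 499.6 -156.1   96. ]
up_in [554.3  39.6 111.7] res 11.0 top-plane [547.7  47.4  96. ]
lo_in [505.5  39.  110.3] res 11.3 top-plane [498.  47.  96.]
label [522.8 -48.5 123.6] res 0.1 top-plane [523.  -48.5 122. ]
flap top [567.6  62.  133. ] [435.6  59.  133. ]
deck rect ((261.5, 218.0), (16.0, 17.0), 90.0) [523.  -48.1 122. ]
rail [array([550.4,  40. ,  96. ]), array([ 551.5, -149.9,   96. ])]
rail [array([499.2,  40.5,  96. ]), array([ 500.4, -148.1,   96. ])]
```

```bash
cat >> h.py <<'E'
from scipy.spatial.transform import Rotation as Ro
O=np.array([524.7,59.]); YAW=np.pi/2+.006; PHI=np.radians(25)
def W(x,y,z):   # tote frame -> world
    c,s=np.cos(YAW),np.sin(YAW); return [O[0]+c*x-s*y,O[1]+s*x+c*y,z]
def Q(sgn):
    a=YAW+PHI; y=sgn*np.array([np.cos(a),np.sin(a),0]); z=np.array([0,0,-1.])
    return list(Ro.from_matrix(np.c_[np.cross(y,z),y,z]).as_quat())
E
python3 - <<'E'
from h import *
np.set_printoptions(precision=2,suppress=True)
for s in(1,-1):
    for x,z in((-110,330),(-110,101),(45,101)): print(s,bot.solve_ik(W(x,27,z),Q(s)))
q=min((1,-1),key=lambda s:abs(bot.solve_ik(W(-110,27,101),Q(s))[5]))
print(q)
st=bot.read_state(); p=st["tcp_pos"]
bot.move_gripper(88,40)
bot.line_to([p[0],p[1],330],200)
bot.move_ptp(W(-112,27,330),Q(q))
bot.line_to(W(-112,27,150),150)
st=bot.read_state();print(st["t"],st["tcp_pos"],W(-112,27,150),st["width"],st["contact_force"])
a=bot.camera("top");b=bot.camera("scene")
f=lambda a:cv2.resize(a[:,:,::-1],None,fx=3,fy=3,interpolation=cv2.INTER_CUBIC)
c=np.zeros((585,720,3),np.uint8); c[:315]=f(a[180:285,85:325]); c[315:,:540]=f(b[140:230,220:400]);cv2.imwrite("pics/z1.png",c)
E
```

```text
1 [ 0.29  0.01 -0.19  0.   -1.37 -1.42]
1 [ 0.29  0.2  -0.53  0.   -0.84 -1.42]
1 [ 0.59  0.21 -0.52  0.   -0.84 -1.72]
-1 [ 0.29  0.01 -0.19  0.   -1.37  1.72]
-1 [ 0.29  0.2  -0.53  0.   -0.84  1.72]
-1 [ 0.59  0.21 -0.52  0.   -0.84  1.42]
1
4.9083 [498.94 -53.07 150.76] [np.float64(498.37248196654923), np.float64(-53.159983034049745), 150] 87.9787595632235 [ 0.08  0.65 -0.27]
```

View pics/z1.png

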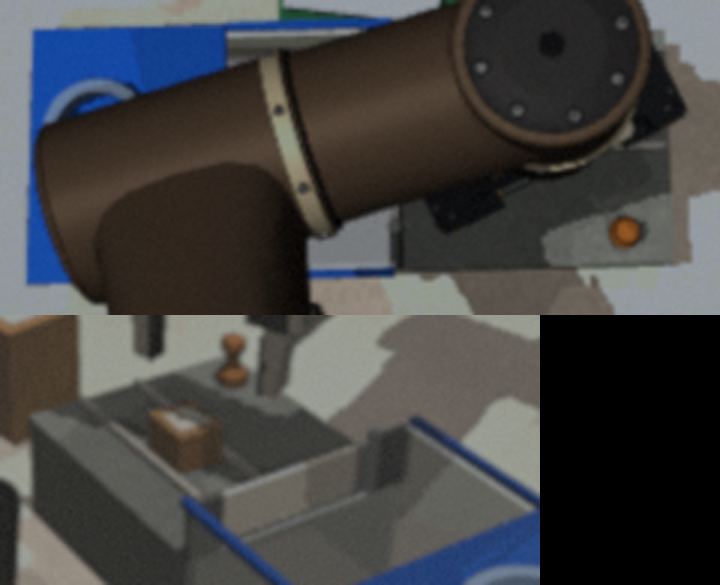

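The fingers straddle the deck: the rear one is at (150,340) and the front one at (275,360) in the scene crop. The deck, stamp and flap are untouched. I'll descend and look once more before pushing.

Run:
```python
from h import *
np.set_printoptions(precision=2,suppress=True)
bot.line_to(W(-112,27,101),80)
st=bot.read_state();print(st["t"],st["tcp_pos"],W(-112,27,101),st["contact_force"])
b=bot.camera("scene")
cv2.imwrite("pics/z2.png",cv2.resize(b[80:280,190:450,::-1],None,fx=3,fy=3,interpolation=cv2.INTER_CUBIC))
```

```text
5.7667 [498.68 -53.14 101.28] [np.float64(498.37248196654923), np.float64(-53.159983034049745), 101] [0.53 0.2  1.04]
```

View pics/z2.png

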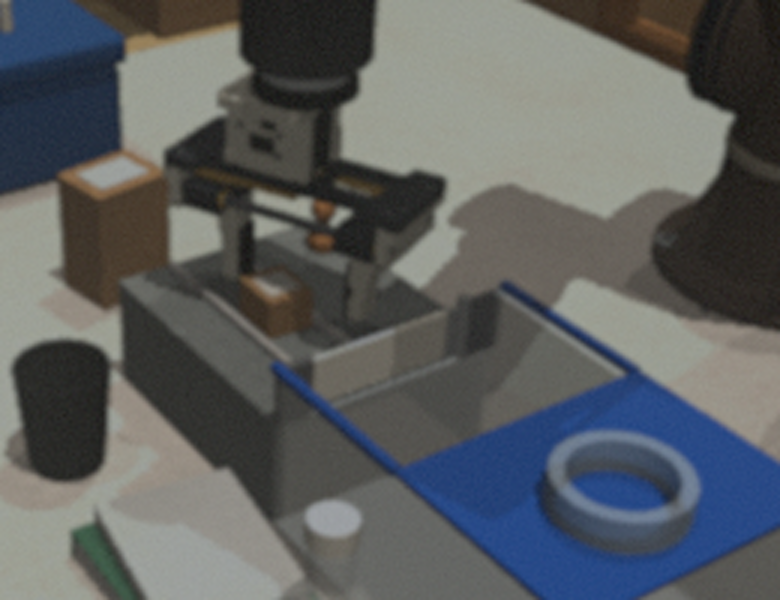

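The rear finger is behind the deck, with its tip at about (240,265). The front finger is before the flap at about (360,310), on the hinge side of the channel. Nothing is touching, so I'll push slowly while logging force.

Run:
```python
from h import *
np.set_printoptions(precision=2,suppress=True)
for x in(-85,-60,-40,-20,-8):
    bot.line_to(W(x,27,101),35)
    st=bot.read_state();print(x,st["t"],st["contact_force"],st["width"],st["finger_force"])
    b=bot.camera("scene") 
cv2.imwrite("pics/z3.png",cv2.resize(b[80:280,190:450,::-1],None,fx=3,fy=3,interpolation=cv2.INTER_CUBIC))
```

```text
-85 6.7417 [-0.23 -0.02 -0.22] 87.4338129756058 0.0
-60 7.6583 [ 2.27 -3.76 -0.47] 87.49295026783334 1.710538245679345
-40 8.4333 [-0.64 -8.92  0.28] 87.58314234449747 3.671513074077666
-20 9.2083 [ 3.02 -7.95  0.31] 87.37366230268826 3.7480907046119682
-8 9.75 [ 3.98 -5.81  1.08] 87.34561954753576 3.126842788187787
```

View pics/z3.png

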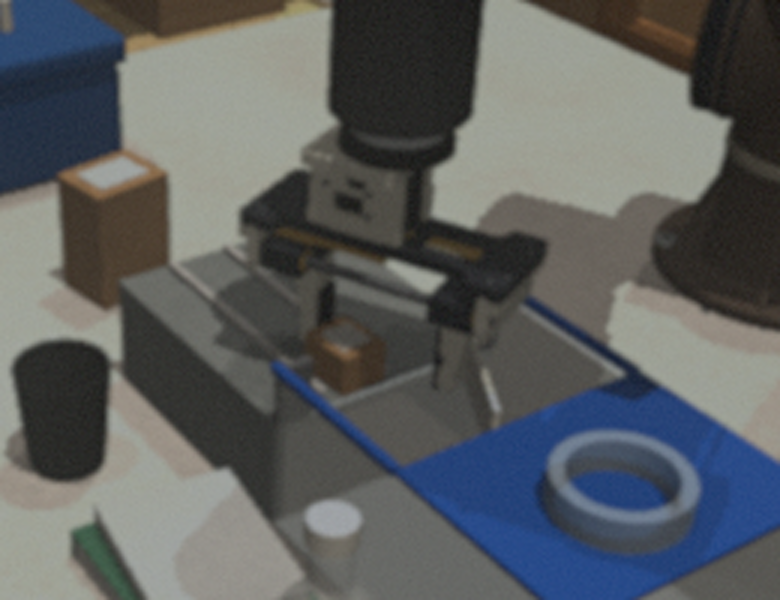

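The flap is wide open, with its edge at about (490,395), held by the front finger. The deck at (345,355) is half over the edge and clear of the flap. I'll keep pushing until it drops.

Run:
```python
from h import *
np.set_printoptions(precision=2,suppress=True)
for x in(5,18,28,36):
    bot.line_to(W(x,27,101),35)
    st=bot.read_state();print(x,st["t"],st["contact_force"],st["finger_force"])
bot.pause(.4); b=bot.camera("scene") 
cv2.imwrite("pics/z4.png",cv2.resize(b[80:280,190:450,::-1],None,fx=3,fy=3,interpolation=cv2.INTER_CUBIC))
```

```text
5 10.325 [ 4.24 -5.18  0.81] 2.6225466543110088
18 10.85 [ 4.05 -3.29  0.77] 2.3075331885775086
28 11.2833 [ 3.97 -1.53  1.34] 2.0532992409425788
36 11.6583 [ 2.91 -0.83  0.48] 1.8631094570446294
```

View pics/z4.png

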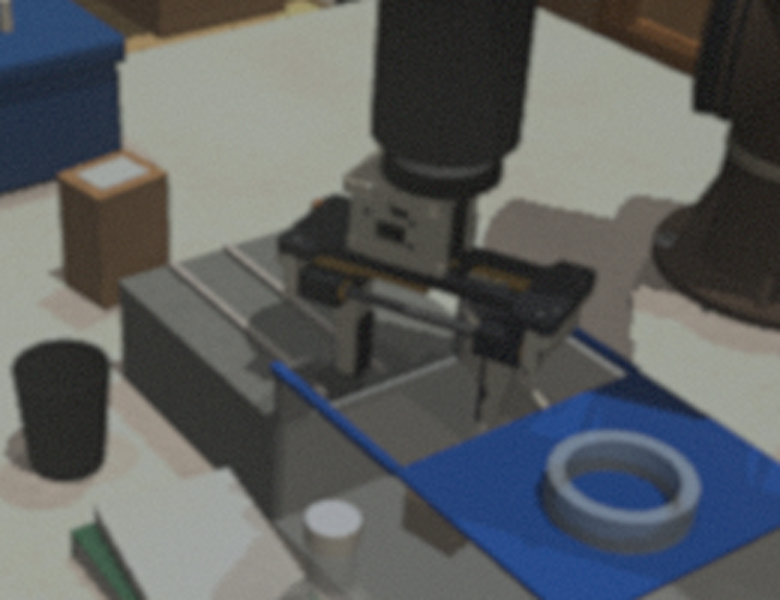

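The deck has dropped and lies on the tote floor, visible through the wall at (435,520). Now I'll back out so the flap follows the finger shut, then lift clear.

Run:
```python
from h import *
np.set_printoptions(precision=2,suppress=True)
bot.line_to(W(-80,27,101),60)
st=bot.read_state();print(st["t"],st["contact_force"])
bot.line_to(W(-80,27,280),120); bot.pause(1)
st=bot.read_state();print(st["t"],st["contact_force"],abs(st["qvel"]).max())
b=bot.camera("scene") 
cv2.imwrite("pics/z5.png",cv2.resize(b[80:280,190:450,::-1],None,fx=3,fy=3,interpolation=cv2.INTER_CUBIC))
```

```text
14.1917 [-0.23 -0.33 -0.02]
16.8333 [-0.1  -0.16 -0.7 ] 0.002850296722593119
```

View pics/z5.png

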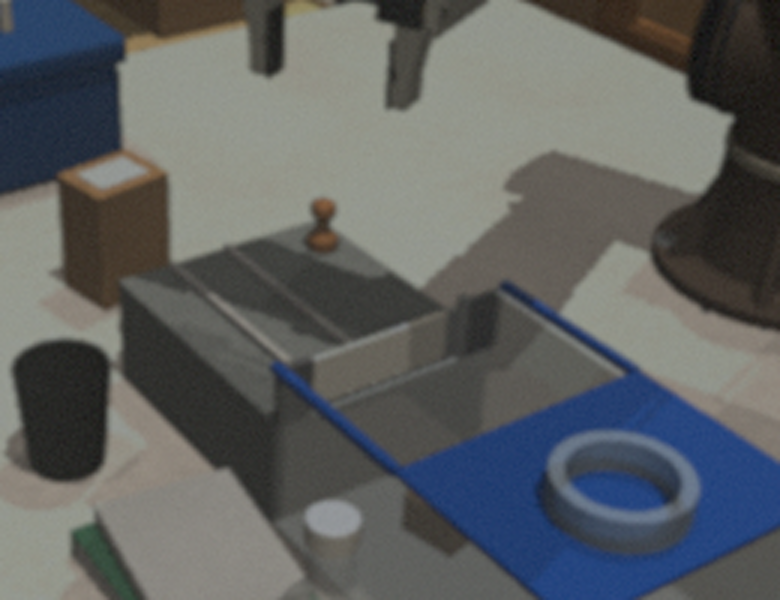

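The flap is shut (top edge (315,355)–(440,318), as at the start). The deck is inside at (435,520), and the bystanders have not moved.

```bash
python3 -c "
from plant import bot
print(bot.close_job())"
```

```text
the job is handed in; nothing more can be done
None
```

I pushed the deck through the held-open flap into the tote; the last picture showed the flap shut and nothing else moved, and I handed the job in at about 17 s (no verdict came back).

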